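# Close an instrument cassette in its packing nest

## Task

Make up the instrument cassette in the packing nest: first lift out the plaster carton that was left in the nest's pocket and stand it upright on a free bit of table well clear of the nest (a hand's width), then lay in the steel tray, on it the white spacer frame of the same size, and on that the lid with its grip rail up. Each part must lie flat and square in the pocket, let down rather than dropped; the small white frame belongs to another set and stays, like the pump bottle and the tape roll, where it is.

Things in the scene. Friction and masses are not known exactly. Their poses are not given: they have to be found in the camera images.
- nest: Packing nest, fixed, 92 x 182 x 78 mm, long along its own y, turned up to 15 degrees from crosswise to the robot. Origin: centre of its underside, z up. Grey base plate 10 mm thick; at each end stands a U-shaped aluminium guide that wraps the last 24 mm of the pocket. Between them, over the middle 105 mm, both long sides are open, so fingers can come down beside a part there.
- nest_seat (a point): Centre of the pocket floor, 10 mm above the nest's origin, same axes. The pocket is 60 (x) x 154 (y) mm; the guides' 6 mm walls rise straight 58 mm above this point, then flare outward some 6 mm up to 68 mm as a lead-in. In the finished stack the undersides of tray, spacer and lid lie 0, 30 and 44 mm above it.
- tray: Instrument tray, loose, open steel box 56 (x) x 150 (y) x 30 (z) mm with 3 mm walls and two dark instruments fixed inside. 0.15 to 0.31 kg. Origin: centre of its underside, z up. Starts flat on the table; can be gripped across its 56 mm at mid-length. Half a turn makes no difference.
- spacer: Spacer frame, loose, white plastic, 56 (x) x 150 (y) x 14 (z) mm, 7 mm rails, three cross bars, 0.05 to 0.085 kg. Origin: centre of its underside. Starts flat on the table; grip across its 56 mm at mid-length. Fingertips that reach below its underside would meet the rim of the tray, which is as wide. Half a turn makes no difference.
- lid: Lid, loose, steel plate 56 (x) x 150 (y) x 6 (z) mm with dark dots, carrying on its middle an upright grey grip rail 16 (x) x 70 (y) mm that rises from z = 6 to z = 28 mm; grip it across the 16 mm. 0.1 to 0.2 kg. Origin: centre of the plate's underside. Half a turn makes no difference.
- small_frame: Bystander, loose: a similar white frame of another set, 40 (x) x 105 (y) x 14 (z) mm with one cross bar. Leave it alone. Origin: centre of its underside. Tray, spacer, lid and small frame start in four places round the nest in any arrangement, each turned up to 20 degrees from crosswise.
- plaster_carton: Small closed plaster carton, loose, 36 (x) x 91 (y) x 52 (z) mm, 0.045 kg, at the start standing in the nest's pocket on its floor, nearly parallel to the nest. Grip across its 36 mm. Origin: centre of its underside, z up. On the table from 0.40 to 0.72 m ahead of the robot's base and from 0.46 m right to 0.22 m left of it nothing but the listed things stands.
- gel_bottle: Bystander, loose: pump bottle 196 mm tall, about 75 mm across at most, standing in front of the nest, to the right. Origin: near the centre of its underside. Unlisted: a room-high square column close at the left of the robot's base leaves the elbow little room there (the hand can go about 11 degrees left of straight ahead); equipment up to 294 mm tall stands along the back and left of the table.
- tape_roll: Bystander, loose: roll of paper tape lying flat, 58 mm across, 25 mm high, in front of the nest, to the left. Origin: centre of its underside.
There are look-alikes about, which are no part of the job. What is shaped like the plaster_carton but black or orange is not meant.

How it is judged:
By the outcome, as a careful person would: the job done as asked, in the order asked, and still so for the second after the job is handed in, with the robot touching nothing.
It also fails if it takes over 72 s, if anything falls off the work surface, if the arm or the gripper's body presses on something with over 40 N, if the wrist force passes 120 N, or if a joint passes its speed limit or range.

## Robot

A 6-joint arm with a two-finger parallel gripper is mounted at the origin on a cart in front of the work surface, level with it; the furniture and walls round the work are solid. World frame = base frame: x ahead of the robot, y to its left, z up, the work surface at z = 0. Lengths are in m, angles in rad, forces in N, time in s.
With the tool pointing down it reaches from about 0.3 to 0.775 m from the base axis. Payload 14.6 kg.
Tool frame: the origin (TCP) lies at the very end of the fingers, on their centre line; the grasp point (between the pads) lies 19 mm behind it; z points along the fingers, y is the line along which they close (so a half turn about z gives the same grasp; the last joint's range is limited). The gripper opens to 94 mm and grips with 3 to 60 N. Pads are 16 mm wide; open, the fingers measure 119 mm over their backs; the gripper's body (75 mm by 177 mm) begins 78 mm behind the grasp point.
Start: joints at [-1.392, 0.3, 1.521, -0, 1.321, -0.067], TCP at [0.134, -0.533, 0.205] pointing down, gripper open.
Joint ranges: [-3.03, 3.03], [-0.79, 2.21], [0.23, 2.52], [-1.04, 4.18], [0, 3.07], [-2.55, 2.55]. Speed limits (rad/s): [2.22, 2.22, 2.57, 3.14, 3.14, 3.14].

## Interface

Orientations are given as [roll, pitch, yaw] about the fixed x, y, z axes, in that order (R = Rz(yaw) Ry(pitch) Rx(roll)).
In Python, from station import * gives the robot as it stands.
- The arm moves only by the tool jog_arm, never from a script. Its argument "rows" is a list of rows, each a list of 3 entries, a list of its own where there are three numbers: the shift along the tool's x, y, z in m, then the turn about the tool's z in degrees, then the finger opening in m, from 0 to 0.094. A call has 1 to 12 rows; each row shifts and turns the commanded pose from where the row before left it, along the tool's axes as they then stand; what a row does not reach is not made up. A row lasts 1/12 s, in which the tool goes at most 41.7 mm and 7.16 degrees, less where a joint would pass 70% of its speed; a pose out of reach is approached as far as the arm can. A call is refused whole if a number of a shift passes 0.0417 or a number of a turn 7.16, either way. A call with a gripper value outside its range is refused whole. The fingers move at their own pace and stop on an object; "squeeze" is the grip in N (left out, the last holds). Time passes only in rows, so rows that do not move let the fingers close. It gives the time, the measured TCP pose, the force, the opening and the grip force at its end, in the units of the state.
- get_obs(): the state, without advancing time (a new reading comes with each control period).
- camera(name): name is "scene" or "side" or "wrist"; returns a dict with "image" (480x640x3 uint8, red, green, blue), "range_z" (480x640 float32, m along the optical axis (not along the pixel's ray), 0 where there is no reading), "K" (3x3 intrinsics, pixels), "world_from_camera" (4x4, takes a point from camera to world coordinates); the wrist camera has in their place "T_tool_cam" (4x4, takes a point from camera to tool coordinates, whose origin is the TCP and whose axes are the flange's). Camera axes: x right, y up, looking along -z (the intrinsics and any distortion apply to the point x, -y, -z); pixel columns grow to the right and rows downward; lengths in m; the calibration is good to about 2 mm. A picture is of the moment at which its call begins: read the wrist's pose just before it.
- hand_in(): hands the job in; it is judged then, once.
Trained networks look in a picture, given as the dict that the camera call returned (one of the last four; its "shot" number tells which), for a name from the list of things; names that differ only in an ending like _2 or _b are one class to them, and where a whole thing is asked for, a point or a joint stands for the part that bears it (a point fixed in the world has none). Each returns a list of dicts, best first, with "p" (0 to 1); they miss things now and then, are a little off and sometimes report something else, mostly with a low value. They report only what shows in the picture. A call takes as long as a camera call. They do not tell look-alikes from the thing itself.
- search_frame(label, picture): "at" ([column, row] as shares, 0 to 1, of the picture: columns of its width, rows of its height, amid what is visible of it).
- spot_point(label, picture): "at" ([column, row] as shares, 0 to 1, of the picture: columns of its width, rows of its height: a listed point, or the origin of a listed thing).
The state is a dict: "time_s": time; "qpos": joint angles; "joint_vel": joint speeds; "tau": joint torques, N m; "ee_pos": TCP position; "eef_rot": TCP orientation; "force": force on the tool from outside, world axes, zero at the start; "moment": the same for the moment, N m; "grip_width": finger opening in m; "grip_force": force on a finger pad.
Only numpy, scipy, OpenCV 4.12 (cv2) and the standard library are available. Lean on these libraries where they do the work, as an engineer would, in place of code of your own. Each camera call takes 0.05 s, during which the arm holds its last target. There are 200 camera calls.

## Working session

There is one attempt and no reset: what is moved stays moved. The work goes in short steps, Python scripts to look and compute and a tool call to move; the robot and the scene stay as the last step left them, time stands still between calls to the robot, and variables do not carry over. Pictures are saved under pics/ and viewed, at most 10 in all, crops included, and the job is handed in when it is done.

Besides the shell and the picture viewer there is one more tool, called as name(argument=value, ...) on one line, values as JSON. jog_arm: Moves the arm, as the interface text tells. Its arguments: {"type":"object","properties":{"rows":{"type":"array","items":{"type":"array"}},"squeeze":{"type":"number"}},"required":["rows"]}

```bash
mkdir -p pics; ls; cat > h.py <<'E'
import numpy as np, cv2
from station import *
def save(p,n,crop=None):
    im=p["image"][:,:,::-1]
    if crop: im=im[crop[1]:crop[3],crop[0]:crop[2]]; im=cv2.resize(im,None,fx=crop[4],fy=crop[4],interpolation=cv2.INTER_CUBIC)
    cv2.imwrite("pics/"+n,im)
def wfc(p,o=None):
    if "world_from_camera" in p: return np.array(p["world_from_camera"])
    from scipy.spatial.transform import Rotation as R
    T=np.eye(4);T[:3,:3]=R.from_euler("xyz",o["eef_rot"]).as_matrix();T[:3,3]=o["ee_pos"]
    return T@np.array(p["T_tool_cam"])
def cloud(p,o=None):
    z=p["range_z"];K=np.array(p["K"]);v,u=np.indices(z.shape)
    P=np.stack([(u-K[0,2])/K[0,0]*z,-(v-K[1,2])/K[1,1]*z,-z],-1)
    T=wfc(p,o);W=P@T[:3,:3].T+T[:3,3];W[z<=0]=np.nan
    return W
E
python3 - <<'E'
from h import *
o=get_obs();print(o)
ims=[]
for n in ["scene","side"]:
    p=camera(n);save(p,n+"0.png");W=cloud(p)
    print(n,[k for k in p],np.round(p["K"],1).tolist())
    for l in ["nest","nest_seat","tray","spacer","lid","small_frame","plaster_carton","gel_bottle","tape_roll"]:
        for d in (spot_point(l,p)[:3]):
            c,r=int(d["at"][0]*640),int(d["at"][1]*480)
            print(l,round(d["p"],2),c,r,np.round(W[min(r,479),min(c,639)],3))
E
```

```text
pics
{'time_s': 0.0, 'qpos': array([-1.39160911e+00,  3.00441585e-01,  1.52158570e+00,  5.26774879e-06,
        1.32072341e+00, -6.66250120e-02]), 'joint_vel': array([-1.70581796e-04,  1.21056929e-03,  6.28179431e-04, -9.05101477e-04,
        6.54456485e-05, -1.42025128e-03]), 'tau': array([ 3.81211576e-03, -5.31806195e+01, -3.52744603e+01,  7.08305812e-02,
        2.43988994e-02, -7.65982963e-05]), 'ee_pos': array([ 0.13377609, -0.5332036 ,  0.20490058]), 'eef_rot': array([-3.14043752e+00, -8.21884228e-05,  2.45810875e-01]), 'force': array([ 0.59156879, -0.07732675,  1.11052309]), 'moment': array([ 0.02236328, -0.00386462,  0.00721666]), 'grip_force': 0.0, 'grip_width': 0.093872511882019}
scene ['image', 'range_z', 'K', 'world_from_camera', 'shot'] [[539.5, 0.0, 310.0], [0.0, 539.5, 239.9], [0.0, 0.0, 1.0]]
nest 0.59 312 284 [ 0.483 -0.164  0.049]
nest_seat 0.6 308 279 [ 0.475 -0.162  0.064]
tray 0.86 301 213 [0.467 0.088 0.004]
spacer 0.62 384 341 [ 0.62  -0.276  0.001]
lid 0.93 397 273 [ 0.666 -0.124  0.023]
lid 0.58 313 387 [ 0.475 -0.372  0.01 ]
small_frame 0.64 315 388 [ 0.479 
[... 235 characters left out ...]
0.479 -0.165  0.06 ]
tape_roll 0.9 257 240 [ 0.365 -0.015  0.025]
side ['image', 'range_z', 'K', 'world_from_camera', 'shot'] [[533.7, 0.0, 319.3], [0.0, 533.7, 235.7], [0.0, 0.0, 1.0]]
nest 0.74 329 236 [ 0.476 -0.049  0.047]
nest 0.43 327 231 [ 0.481 -0.049  0.061]
nest_seat 0.67 329 232 [ 0.476 -0.048  0.059]
tray 0.9 324 286 [0.462 0.105 0.004]
tray 0.52 347 197 [ 0.476 -0.375  0.006]
spacer 0.62 294 212 [ 0.61  -0.241  0.011]
lid 0.81 262 238 [ 0.656 -0.075  0.014]
lid 0.71 347 198 [ 0.453 -0.208  0.079]
small_frame 0.5 323 283 [0.467 0.092 0.002]
small_frame 0.47 347 196 [ 0.476 -0.372  0.01 ]
plaster_carton 0.68 327 238 [ 0.481 -0.049  0.041]
tape_roll 0.59 372 269 [0.362 0.03  0.011]
```

View pics/scene0.png

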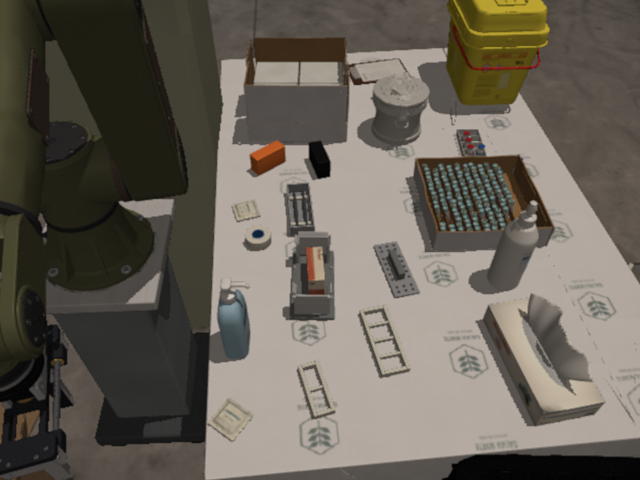

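View pics/side0.png

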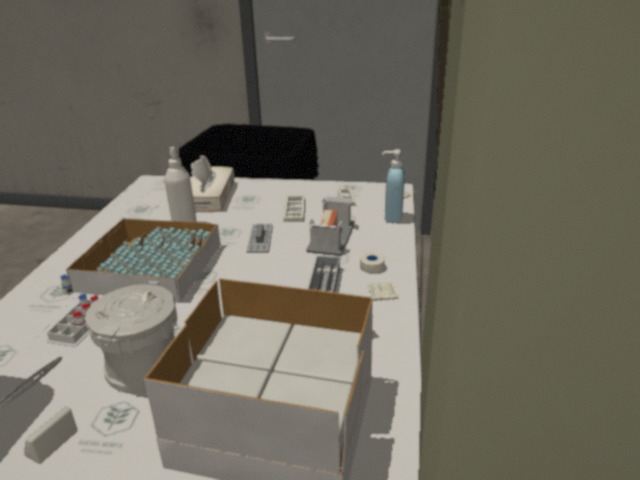

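Scene view: the nest is at (312,280), with the white/orange-red carton in its pocket at (316,268). The tray is at (300,208), the lid at (397,268), the large spacer with three bars at (384,340) and the small frame with one bar at (315,388). The look-alike cartons, orange (267,157) and black (319,158), are not wanted. The bottle is at (233,320) and the tape at (257,238). The side view agrees.

```bash
cat >> h.py <<'E'
def rect(W,c,r,zlo,zhi,ext=None):
    "min-area rect of the points in height band within r of c; returns centre, long, short, yaw of short axis(x)"
    m=(np.hypot(W[...,0]-c[0],W[...,1]-c[1])<r)&(W[...,2]>zlo)&(W[...,2]<zhi)
    if ext is not None: m&=ext
    P=(W[m][:,:2]*1000).astype(np.float32)
    (cx,cy),(w,h),a=cv2.minAreaRect(P)
    if w>h: w,h,a=h,w,a-90
    a=(a+90)%180-90
    return np.round([cx,cy,h,w,a,len(P),np.median(W[m][:,2])*1000],1).tolist()
E
python3 - <<'E'
from h import *
p=camera("scene");W=cloud(p);save(p,"crop1.png",(225,180,425,420,2.5))
for n,c,r,zl,zh in [("tray",(.467,.095),.1,.022,.04),("tray0",(.467,.095),.1,.006,.04),("spacer",(.62,-.276),.1,.008,.02),("lid",(.66,-.12),.09,.004,.012),("rail",(.66,-.12),.06,.02,.035),("small",(.479,-.377),.075,.008,.02),("nest",(.48,-.164),.13,.07,.09),("nestbase",(.48,-.164),.12,.006,.015),("carton",(.48,-.164),.06,.056,.066),("bottle",(.35,-.29),.06,.01,.25),("tape",(.365,-.015),.05,.018,.03)]:
    try: print(n,rect(W,c,r,zl,zh))
    except Exception as e: print(n,e)
# occupancy in the region
g=W[(W[...,2]>.006)]
for x in np.arange(.40,.80,.02): print(round(x,2),"".join("#" if ((abs(g[:,0]-x)<.01)&(abs(g[:,1]-y)<.01)).sum()>2 else "." for y in np.arange(-.5,.26,.02)))
E
```

```text
tray [463.8, 92.7, 156.4, 56.3, 2.9, 283.0, 29.6]
tray0 [456.3, 93.4, 161.6, 92.8, -7.7, 874.0, 17.5]
spacer [616.9, -275.3, 152.9, 57.1, 10.9, 961.0, 13.9]
lid [660.5, -123.0, 173.2, 169.1, 51.8, 1066.0, 7.1]
rail [668.1, -96.8, 72.2, 16.7, 10.4, 222.0, 28.3]
small [479.3, -374.2, 106.6, 40.5, 14.4, 650.0, 14.4]
nest [483.9, -128.2, 174.5, 77.3, -3.1, 404.0, 76.3]
nestbase [493.4, -135.2, 213.6, 173.6, 85.8, 1290.0, 11.2]
carton [491.2, -163.8, 111.8, 68.8, -15.5, 493.0, 62.8]
bottle [335.9, -275.1, 68.0, 55.2, -57.3, 2053.0, 122.7]
tape [364.6, 3.1, 60.6, 55.2, 1.7, 385.0, 25.7]
0.4 .........................#............
0.42 ......................................
0.44 ........#.....##########..########....
0.46 ....######....##########..########....
0.48 ....######....##.#######..#########...
0.5 ....#####.....##.#######..####.#....##
0.52 ....#.........##########............##
0.54 ...................#####............##
0.56 ......................................
0.58 ...........#####......................
0.6 .......#########......................
0.62 .......#####.###.......#..............
0.64 ........########..#######.............
0.66 ........###.....#########.............
0.68 .................########.............
0.7 .................#####................
0.72 ......................................
0.74 ......................................
0.76 .......................##############.
0.78 .......................##############.
```

View pics/crop1.png

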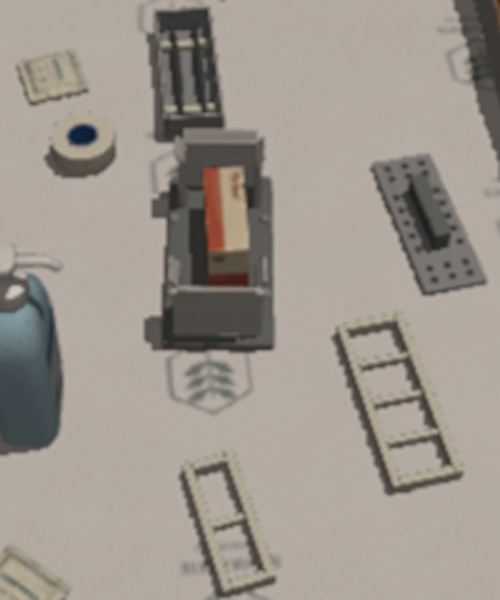

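Checked: the white/red carton in the nest pocket is the right one. The orange and black ones stand apart at the back left. Setting out now: turn and rise.

jog_arm(rows=[[[0,0,-0.008],-7,0.094],[[0,0,-0.008],-7,0.094],[[0,0,-0.008],-7,0.094],[[0,0,-0.008],-7,0.094],[[0,0,-0.008],-7,0.094],[[0,0,-0.008],-7,0.094],[[0,0,-0.008],-7,0.094],[[0,0,-0.008],-7,0.094],[[0,0,0],-7,0.094],[[0,0,0],-7,0.094],[[0,0,0],-3,0.094]], squeeze=20)

```text
time_s: 1.97
ee_pos: [0.1338, -0.5335, 0.2696]
eef_rot: [3.142, 0.0, 1.527]
force: [-0.6, 0.2, 0.5]
grip_width: 0.0941
grip_force: 0.0
```

jog_arm(rows=[[[0.03,0.024,0],0,0.094],[[0.03,0.024,0],0,0.094],[[0.03,0.024,0],0,0.094],[[0.03,0.024,0],0,0.094],[[0.03,0.024,0],0,0.094],[[0.03,0.024,0],0,0.094],[[0.03,0.024,0],0,0.094],[[0.03,0.024,0],0,0.094],[[0.03,0.024,0],0,0.094],[[0.03,0.024,0],0,0.094],[[0.03,0.024,0],0,0.094],[[0.03,0.024,0],0,0.094]])

```text
time_s: 2.97
ee_pos: [0.4407, -0.1868, 0.2697]
eef_rot: [3.141, 0.0, 1.52]
force: [0.8, -1.1, 0.0]
grip_width: 0.0934
grip_force: 0.0
```

jog_arm(rows=[[[0.03,0.022,0],0,0.094],[[0.028,0.022,0],0,0.094],[[0,0,0],0,0.094]])

```text
time_s: 3.22
ee_pos: [0.4891, -0.1289, 0.2692]
eef_rot: [3.141, -0.001, 1.524]
force: [-0.8, -0.0, -0.6]
grip_width: 0.0943
grip_force: 0.0
```

```bash
python3 - <<'E'
from h import *
o=get_obs();p=camera("wrist");save(p,"w1.png");W=cloud(p,o);np.save("w1.npy",W)
print(o["ee_pos"],np.degrees(o["eef_rot"][2]),o["qpos"],o["time_s"]);print(np.round(p["T_tool_cam"],3).tolist())
for l in ["nest_seat","nest","plaster_carton"]:
    for d in spot_point(l,p)[:2]:
        c,r=int(d["at"][0]*640),int(d["at"][1]*480);print(l,round(d["p"],2),c,r,np.round(W[r,c],3))
for n,c,r,zl,zh in [("nest",(.484,-.128),.13,.07,.09),("base",(.484,-.128),.12,.006,.014),("carton",(.484,-.128),.06,.058,.067)]:
    try: print(n,rect(W,c,r,zl,zh))
    except Exception as e: print(n,e)
E
```

```text
[ 0.48912158 -0.12893987  0.26915018] 87.31623781042843 [-3.30655897e-01  1.57445602e-01  1.54746251e+00  9.12558062e-04
  1.43682508e+00 -2.83937311e-01] 3.2167
[[0.0, 0.964, 0.267, 0.077], [1.0, -0.0, 0.0, -0.001], [0.0, 0.267, -0.964, -0.179], [0.0, 0.0, 0.0, 1.0]]
nest_seat 0.95 321 198 [ 0.485 -0.119  0.061]
nest 0.87 321 195 [ 0.485 -0.116  0.062]
plaster_carton 0.85 327 195 [ 0.492 -0.116  0.062]
plaster_carton 0.27 328 370 [ 0.491 -0.101  0.381]
nest [483.6, -131.1, 172.2, 78.2, -3.5, 1773.0, 75.4]
base [484.0, -124.5, 168.7, 92.0, -3.4, 6156.0, 10.0]
carton [482.9, -120.4, 92.2, 48.9, 1.9, 2597.0, 62.0]
```

View pics/w1.png

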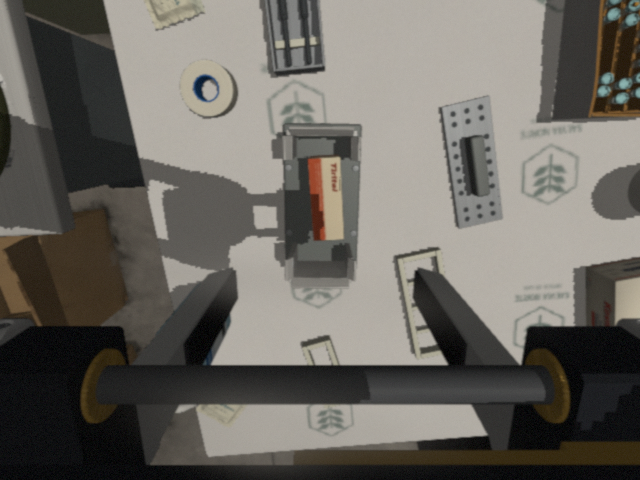

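The wrist picture shows the nest at (322,200), the white/red carton in it at (327,198), the lid at (472,160), the spacer at (420,300) and the tray at (295,35). Next I fit the nest and carton more finely.

```bash
cat >> h.py <<'E'
def loc(W,c,a):
    t=np.radians(a);d=W[...,:2]-np.array(c);return d[...,0]*np.cos(t)+d[...,1]*np.sin(t),-d[...,0]*np.sin(t)+d[...,1]*np.cos(t)
def ext(v,lo=.5,hi=99.5): return np.round(np.percentile(v*1000,[lo,hi]),1)
def goto(xy,yaw,z):
    o=get_obs();y=np.radians((np.degrees(o["eef_rot"][2])));d=np.array(xy)-o["ee_pos"][:2]
    print("t %.2f"%o["time_s"],"tool dx %.4f dy %.4f dz %.4f turn %.2f"%(d@[np.cos(y),np.sin(y)],d@[np.sin(y),-np.cos(y)],o["ee_pos"][2]-z,np.degrees(y)-yaw))
E
python3 - <<'E'
from h import *
W=np.load("w1.npy");c=(.484,-.128)
a=-3.45
x,y=loc(W,c,a);z=W[...,2]
near=(abs(x)<.06)&(abs(y)<.11)
for zl,zh in [(.005,.015),(.03,.06),(.06,.072),(.072,.09)]:
    for s in (1,-1):
        m=near&(z>zl)&(z<zh)&(y*s>.05)
        if m.sum()>20: print(zl,s,m.sum(),ext(x[m]),ext(y[m]))
m=near&(z>.056)&(z<.068)&(abs(y)<.06)&(abs(x)<.03)
P=(W[m][:,:2]*1000).astype(np.float32);print(cv2.minAreaRect(P),m.sum(),ext(x[m]),ext(y[m]))
m=near&(z>.005)&(z<.015);print(ext(x[m]))
for n,c,r,zl,zh in [("lidrail",(.668,-.097),.05,.02,.035),("lidplate",(.66,-.1),.09,.004,.012),("spacer",(.617,-.275),.1,.01,.02),("tray",(.464,.093),.1,.022,.04)]: print(n,rect(W,c,r,zl,zh))
E
```

```text
0.005 1 1381 [-45.1  44.9] [50.2 87.8]
0.005 -1 1381 [-45.2  45.4] [-80.6 -50.2]
0.03 1 129 [-30.4  29.9] [50.7 73.2]
0.03 -1 623 [-35.3  35.2] [-80.8 -55.7]
0.06 1 444 [-35.7  35.1] [50.2 79.1]
0.06 -1 505 [-35.6  35.4] [-85.  -55.8]
0.072 1 777 [-39.1  38.7] [50.7 82.9]
0.072 -1 683 [-39.   38.8] [-89.  -56.1]
((493.19146728515625, -118.30956268310547), (97.12958526611328, 43.90343475341797), 87.28646850585938) 2609 [-13.6  24.1] [-36.9  52.6]
[-45.6  45.5]
lidrail [667.8, -96.9, 70.2, 16.2, 10.8, 948.0, 27.5]
lidplate [668.0, -96.9, 149.9, 56.7, 10.6, 4714.0, 6.0]
spacer [616.8, -277.7, 151.2, 56.2, 10.5, 1133.0, 13.9]
tray [465.5, 49.6, 69.0, 56.0, 2.7, 652.0, 29.5]
```

jog_arm(rows=[[[0.008,0.0005,0.035],0,0.094],[[0,0,0.04],0,0.094],[[0,0,0.04],0,0.094],[[0,0,0.04],0,0.094],[[0,0,0.04],0,0.08],[[0,0,0.03],0,0.06],[[0,0,0.018],0,0.055],[[0,0,0],0,0.0],[[0,0,0],0,0.0],[[0,0,0],0,0.0],[[0,0,0],0,0.0]], squeeze=10)

```text
time_s: 4.33
ee_pos: [0.4884, -0.1256, 0.0282]
eef_rot: [3.139, 0.001, 1.519]
force: [0.1, 0.7, 0.6]
grip_width: 0.0506
grip_force: 0.0
```

jog_arm(rows=[[[0,0,0],0,0.0],[[0,0,0],0,0.0],[[0,0,0],0,0.0],[[0,0,0],0,0.0],[[0,0,0],0,0.0],[[0,0,0],0,0.0]])

```text
time_s: 4.83
ee_pos: [0.4881, -0.1251, 0.0274]
eef_rot: [3.14, 0.001, 1.52]
force: [-1.8, -0.7, 7.1]
grip_width: 0.0361
grip_force: 9.8
```

jog_arm(rows=[[[0,0,-0.015],0,0.0],[[0,0,-0.03],0,0.0],[[0,0,-0.03],0,0.0],[[0,0,-0.025],0,0.0],[[0.02,0.011,-0.005],0,0.0],[[0.03,0.018,0],0,0.0],[[0.03,0.018,0],0,0.0],[[0.03,0.018,0],0,0.0],[[0.03,0.018,0],0,0.0],[[0.03,0.018,0],0,0.0],[[0.02,0.012,0],0,0.0],[[0.015,0.006,0],0,0.0]])

```text
time_s: 5.83
ee_pos: [0.6177, 0.076, 0.1313]
eef_rot: [-3.142, -0.0, 1.522]
force: [-0.4, 0.6, -1.4]
grip_width: 0.0361
grip_force: 9.8
```

jog_arm(rows=[[[0,0,0.01],0,0.0],[[0,0,0.03],0,0.0],[[0,0,0.025],0,0.0],[[0,0,0.015],0,0.0],[[0,0,0.005],0,0.0],[[0,0,0],0,0.0],[[0,0,0],0,0.0]])

```text
time_s: 6.42
ee_pos: [0.6171, 0.0734, 0.0472]
eef_rot: [3.141, -0.0, 1.52]
force: [-0.1, 0.3, 0.1]
grip_width: 0.0361
grip_force: 9.8
```

jog_arm(rows=[[[0,0,0.012],0,0.0],[[0,0,0.009],0,0.0],[[0,0,0.005],0,0.0],[[0,0,0.003],0,0.0],[[0,0,0],0,0.0]])

```text
time_s: 6.83
ee_pos: [0.6166, 0.0737, 0.017]
eef_rot: [-3.141, 0.0, 1.52]
force: [-0.3, 0.3, 0.4]
grip_width: 0.0361
grip_force: 9.8
```

jog_arm(rows=[[[0,0,0.001],0,0.0],[[0,0,0],0,0.044],[[0,0,0],0,0.06],[[0,0,0],0,0.094],[[0,0,0],0,0.094]])

```text
time_s: 7.25
ee_pos: [0.6169, 0.0738, 0.0165]
eef_rot: [3.141, 0.0, 1.52]
force: [0.4, 0.4, 0.3]
grip_width: 0.0593
grip_force: 0.0
```

jog_arm(rows=[[[0,0,-0.03],0,0.094],[[0,0,-0.04],0,0.094],[[0,0,-0.04],0,0.094],[[0,0,-0.04],0,0.094],[[0.006,-0.038,-0.02],0,0.094],[[0,-0.04,0],0,0.094],[[0,-0.04,0],0,0.094],[[0,-0.034,0],0,0.094],[[0,0,0],-5.7,0.094],[[0,0,0],0,0.094]])

```text
time_s: 8.08
ee_pos: [0.466, 0.0873, 0.1864]
eef_rot: [3.14, -0.0, 1.624]
force: [0.6, -0.1, -0.5]
grip_width: 0.0938
grip_force: 0.0
```

```bash
python3 - <<'E'
from h import *
o=get_obs();p=camera("wrist");W=cloud(p,o);save(p,"w2.png")
print(o["ee_pos"],np.degrees(o["eef_rot"][2]),o["force"],o["time_s"])
print("tray",rect(W,(.464,.093),.1,.022,.04))
print("carton",rect(W,(.617,.078),.07,.045,.06))
x,y=loc(W,(.4637,.093),2.8);m=(abs(x)<.04)&(abs(y)<.09)&(W[...,2]>.022)&(W[...,2]<.04);print(ext(x[m]),ext(y[m]))
E
```

```text
[0.46596711 0.08733611 0.18643656] 93.07653801586197 [ 0.61003159 -0.11145017 -0.45110623] 8.0833
tray [463.6, 90.5, 149.8, 56.1, 2.9, 1610.0, 29.6]
carton [616.0, 78.2, 90.4, 35.4, -1.0, 3903.0, 51.9]
[-28.1  27.7] [-76.8  72.4]
```

View pics/w2.png

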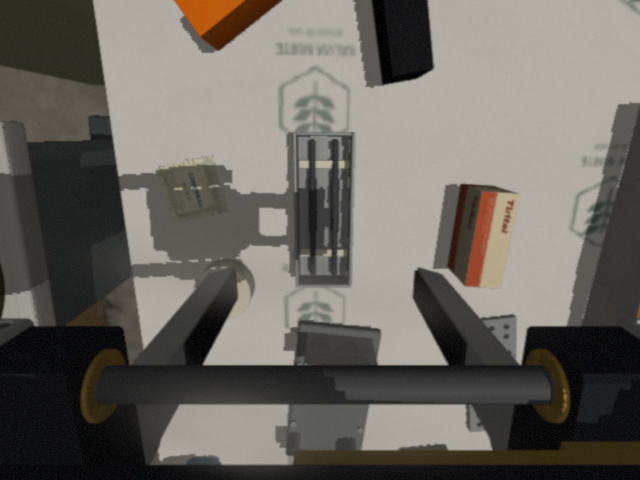

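The wrist picture shows the carton standing upright at (490,235) and the tray at (322,210) between the fingers. Gripping the tray.

jog_arm(rows=[[[0.001,-0.0025,0.03],0,0.08],[[0,0,0.04],0,0.075],[[0,0,0.04],0,0.075],[[0,0,0.04],0,0.075],[[0,0,0.02],0,0.075],[[0,0,0.008],0,0.075],[[0,0,0.002],0,0.0],[[0,0,0],0,0.0],[[0,0,0],0,0.0],[[0,0,0],0,0.0],[[0,0,0],0,0.0],[[0,0,0],0,0.0]], squeeze=30)

```text
time_s: 9.13
ee_pos: [0.4654, 0.0881, 0.0071]
eef_rot: [3.139, -0.0, 1.619]
force: [0.7, -0.6, 7.2]
grip_width: 0.0557
grip_force: 30.0
```

jog_arm(rows=[[[0,0,-0.01],0,0.0],[[0,0,-0.03],0,0.0],[[0,0,-0.035],0,0.0],[[0,0,-0.03],0,0.0],[[-0.01,0,-0.01],6.2,0.0],[[-0.03,0.006,0],0,0.0],[[-0.04,0.006,0],0,0.0],[[-0.04,0.006,0],0,0.0],[[-0.04,0.006,0],0,0.0],[[-0.035,0.005,0],0,0.0],[[-0.02,0.003,0],0,0.0],[[0,0,0],0,0.0]])

```text
time_s: 10.13
ee_pos: [0.4844, -0.1319, 0.1216]
eef_rot: [3.141, 0.001, 1.508]
force: [0.5, -0.1, -2.0]
grip_width: 0.0557
grip_force: 30.0
```

```bash
python3 - <<'E'
from h import *
goto((.4839,-.1333),86.55,.017)
o=get_obs();p=camera("wrist");W=cloud(p,o);save(p,"w3.png")
tz=o["ee_pos"][2]-.007+.03
yaw=np.degrees(o["eef_rot"][2]);x,y=loc(W,o["ee_pos"][:2],yaw-90);z=W[...,2]
m=(abs(x)<.04)&(abs(y)<.09)&(abs(z-tz)<.006);print(m.sum(),ext(x[m]),ext(y[m]),tz,yaw,o["ee_pos"])
for q in np.arange(-.08,.09,.02):
    k=m&(abs(y-q)<.01); 
    if k.sum()>10: print(round(q,2),k.sum(),ext(x[k]))
x,y=loc(W,(.484,-.131),-3.45)
for s in (1,-1):
    m=(abs(x)<.05)&(abs(y)<.1)&(z>.07)&(z<.082)&(s*y>.05)
    if m.sum()>10: print("nest",s,m.sum(),ext(x[m]),ext(y[m]))
E
```

```text
t 10.13 tool dx -0.0014 dy -0.0004 dz 0.1046 turn -0.17
6827 [-38.4  37.5] [-71.8  77.4] 0.1445595335121612 86.37671764378818 [ 0.48441344 -0.13187995  0.12155953]
-0.08 392 [-27.8  26.9]
-0.06 1082 [-28.5  27.1]
-0.04 110 [-28.3  26.9]
-0.02 553 [-28.6  27.3]
0.0 1319 [-39.6  38.8]
0.02 667 [-28.7  27.2]
0.04 735 [-28.7  27.2]
0.06 812 [-28.7  27.2]
0.08 1157 [-28.5  26.9]
nest 1 1477 [-31.6  31.3] [77.9 85.9]
```

View pics/w3.png

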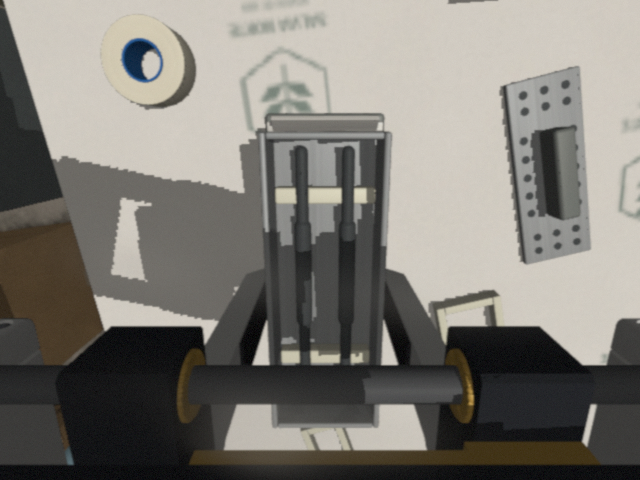

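The wrist picture shows the tray held square at (325,270), above the nest, whose far rim is at (325,122). A correction of -1.9 mm along tool x, then slowly down.

jog_arm(rows=[[[-0.002,0,0.01],-0.2,0.0],[[0,0,0.01],0,0.0],[[0,0,0.008],0,0.0],[[0,0,0.004],0,0.0],[[0,0,0],0,0.0],[[0,0,0.006],0,0.0],[[0,0,0.008],0,0.0]])

```text
time_s: 10.77
ee_pos: [0.4849, -0.1305, 0.0749]
eef_rot: [3.14, 0.001, 1.515]
force: [-0.8, -5.6, 3.8]
grip_width: 0.0556
grip_force: 30.0
```

```bash
python3 - <<'E'
from h import *
o=get_obs();print(o["ee_pos"],np.degrees(o["eef_rot"][2]),o["force"])
E
```

```text
[ 0.48490498 -0.13049038  0.07486419] 86.80907658942775 [-0.80903466 -5.64092739  3.78265693]
```

jog_arm(rows=[[[-0.0015,0,-0.005],0,0.0],[[-0.0015,0,-0.005],0,0.0],[[0,0,0],0,0.0],[[0,0,0],0,0.0]])

```text
time_s: 11.1
ee_pos: [0.4845, -0.1337, 0.0854]
eef_rot: [3.14, 0.0, 1.514]
force: [-0.9, -0.3, -1.7]
grip_width: 0.0558
grip_force: 30.0
```

```bash
python3 - <<'E'
from h import *
for i in range(2):
    o=get_obs();print(o["ee_pos"],np.degrees(o["eef_rot"][2]),o["force"],o["joint_vel"].round(3))
    p=camera("wrist")
W=cloud(p,o);z=W[...,2]
tz=o["ee_pos"][2]+.023
x,y=loc(W,(.484,-.131),-3.45)
m=(abs(x)<.03)&(abs(y)<.09)&(abs(z-tz)<.006)&((y>.02)|(y<-.06));print(m.sum(),ext(x[m]),ext(y[m]),rect(W,(.484,-.131),.1,tz-.006,tz+.006,ext=m))
m=(abs(x)<.05)&(y>.05)&(y<.1)&(z>.071)&(z<.082);print("nest",m.sum(),ext(x[m]),ext(y[m]))
E
```

```text
[ 0.48452302 -0.13366629  0.08536207] 86.77055342577505 [-0.87241498 -0.28778886 -1.69088641] [ 0.002  0.009  0.007  0.    -0.007  0.001]
[ 0.48435463 -0.13358232  0.0850715 ] 86.77376556459323 [-0.34422662  0.2116455  -1.96996979] [ 0.002  0.005  0.006  0.    -0.002  0.001]
4345 [-28.2  27.6] [-75.1  74.5] [483.8, -131.6, 150.2, 56.3, -3.3, 4345.0, 108.7]
nest 3346 [-39.   38.7] [50.7 86.1]
```

jog_arm(rows=[[[0,0,0.006],0,0.0],[[0,0,0.009],0,0.0],[[0,0,0.009],0,0.0],[[0,0,0.009],0,0.0],[[0,0,0.009],0,0.0],[[0,0,0.009],0,0.0]])

```text
time_s: 11.7
ee_pos: [0.4839, -0.1334, 0.0324]
eef_rot: [-3.141, -0.0, 1.515]
force: [0.3, -0.2, -1.2]
grip_width: 0.0559
grip_force: 30.0
```

jog_arm(rows=[[[0,0,0.006],0,0.0],[[0,0,0.004],0,0.0],[[0,0,0.003],0,0.0],[[0,0,0.001],0,0.0],[[0,0,0],0,0.0]])

```text
time_s: 12.12
ee_pos: [0.4842, -0.1335, 0.0196]
eef_rot: [3.142, 0.0, 1.515]
force: [-0.1, 0.1, -1.5]
grip_width: 0.0558
grip_force: 30.0
```

jog_arm(rows=[[[0,0,0.0015],0,0.0],[[0,0,0.001],0,0.0],[[0,0,0.0005],0,0.0],[[0,0,0],0,0.0]])

```text
time_s: 12.45
ee_pos: [0.4846, -0.1334, 0.0171]
eef_rot: [3.141, 0.0, 1.515]
force: [-0.2, 3.7, 4.2]
grip_width: 0.0555
grip_force: 30.0
```

jog_arm(rows=[[[0,0,0],0,0.065],[[0,0,0],0,0.075],[[0,0,0],0,0.08],[[0,0,-0.015],0,0.08],[[0,0,-0.04],0,0.08],[[0,0,-0.04],0,0.08],[[0,0,-0.04],0,0.08],[[-0.02,0.02,-0.03],0,0.08],[[-0.028,0.029,0],0,0.08],[[-0.028,0.029,0],0,0.08],[[-0.028,0.029,0],0,0.08],[[-0.028,0.029,0],0,0.08]])

```text
time_s: 13.45
ee_pos: [0.6134, -0.2744, 0.1816]
eef_rot: [3.141, 0.0, 1.515]
force: [0.3, 0.1, 0.2]
grip_width: 0.08
grip_force: 0.0
```

jog_arm(rows=[[[0,0,0],-6.9,0.08],[[0,0,0],-6.8,0.08],[[0,0,0],0,0.08]])

```text
time_s: 13.7
ee_pos: [0.6125, -0.2734, 0.1804]
eef_rot: [-3.14, -0.001, 1.759]
force: [-0.4, -0.2, -0.1]
grip_width: 0.0798
grip_force: 0.0
```

```bash
python3 - <<'E'
from h import *
o=get_obs();p=camera("wrist");W=cloud(p,o);z=W[...,2]
r=rect(W,(.617,-.277),.1,.009,.02);print("spacer",r,o["ee_pos"],o["force"])
x,y=loc(W,(r[0]/1000,r[1]/1000),r[4]);m=(abs(x)<.04)&(abs(y)<.085)&(z>.009)&(z<.02);print(ext(x[m]),ext(y[m]))
goto((r[0]/1000,r[1]/1000),90+r[4],.003)
p=camera("scene");W=cloud(p);z=W[...,2]
x,y=loc(W,(.484,-.131),-3.45);m=(abs(x)<.04)&(abs(y)<.085)&(z>.034)&(z<.046)&(abs(y)<.05);print("tray",np.percentile(z[m]*1000,[2,50,98]).round(1),ext(x[m]))
E
```

```text
spacer [617.1, -278.1, 149.9, 56.1, 10.5, 3503.0, 13.6] [ 0.61247147 -0.27337306  0.18043839] [-0.41469022 -0.22765285 -0.10297381]
[-27.8  27.9] [-73.8  74.9]
t 13.75 tool dx -0.0058 dy 0.0037 dz 0.1781 turn -0.13
tray [37.3 40.7 44.8] [-28.3  27.6]
```

jog_arm(rows=[[[-0.006,0.0037,0.03],0,0.08],[[0,0,0.04],0,0.08],[[0,0,0.04],0,0.075],[[0,0,0.03],0,0.075],[[0,0,0.02],0,0.075],[[0,0,0.01],0,0.07],[[0,0,0],0,0.07],[[0,0,0],0,0.07]], squeeze=15)

```text
time_s: 14.47
ee_pos: [0.6178, -0.2782, 0.0129]
eef_rot: [3.141, 0.001, 1.752]
force: [-0.0, -0.4, 0.6]
grip_width: 0.0697
grip_force: 0.0
```

jog_arm(rows=[[[0,0,0.006],0,0.07],[[0,0,0.003],0,0.07],[[0,0,0],0,0.0],[[0,0,0],0,0.0],[[0,0,0],0,0.0],[[0,0,0],0,0.0],[[0,0,0],0,0.0]])

```text
time_s: 15.05
ee_pos: [0.6175, -0.2782, 0.0031]
eef_rot: [3.141, 0.0, 1.754]
force: [-1.3, -0.2, 3.0]
grip_width: 0.0556
grip_force: 15.0
```

jog_arm(rows=[[[0,0,-0.01],0,0.0],[[0,0,-0.03],0,0.0],[[0,0,-0.035],0,0.0],[[0,0,-0.03],7,0.0],[[0,0,-0.02],7,0.0],[[0.02,-0.02,0],0,0.0],[[0.028,-0.029,0],0,0.0],[[0.028,-0.029,0],0,0.0],[[0.028,-0.029,0],0,0.0],[[0.022,-0.022,0],0,0.0],[[0.013,-0.013,0],0,0.0],[[0,0,0],0,0.0]])

```text
time_s: 16.05
ee_pos: [0.4824, -0.1285, 0.1286]
eef_rot: [3.141, -0.0, 1.511]
force: [-0.0, -0.8, -1.1]
grip_width: 0.056
grip_force: 15.0
```

jog_arm(rows=[[[0,0,0],0,0.0],[[0,0,0],0,0.0]])

```text
time_s: 16.22
ee_pos: [0.4847, -0.1311, 0.1283]
eef_rot: [3.141, 0.0, 1.509]
force: [-0.3, -0.9, -0.3]
grip_width: 0.0557
grip_force: 15.0
```

```bash
cat >> h.py <<'E'
def fit(off,C=(.484,-.131),A=-3.45,tol=.005):
    o=get_obs();p=camera("wrist");W=cloud(p,o);z=W[...,2];tz=o["ee_pos"][2]+off
    x,y=loc(W,C,A);m=(abs(x)<.033)&(abs(y)<.1)&(abs(z-tz)<tol)&((y>.02)|(y<-.06))
    print(o["ee_pos"],np.degrees(o["eef_rot"][2]),o["force"]);print("part",m.sum(),ext(x[m]),ext(y[m]),rect(W,C,.12,tz-tol,tz+tol,ext=m))
    n=(abs(x)<.05)&(y>.05)&(y<.1)&(z>.071)&(z<.082);print("nest",n.sum(),ext(x[n]),ext(y[n]) if n.any() else "")
    return p
E
python3 - <<'E'
from h import *
goto((.4844,-.131),86.55,.044);save(fit(.011),"w4.png")
E
```

```text
t 16.22 tool dx 0.0001 dy -0.0003 dz 0.0843 turn -0.07
[ 0.48468435 -0.13113535  0.12826342] 86.48099606765592 [-0.2636963  -0.92047184 -0.31655371]
part 6914 [-27.7  27.8] [-73.7  75.2] [484.0, -130.8, 150.0, 56.3, -3.5, 6914.0, 138.9]
nest 1452 [-39.2  38.7] [55.8 85.7]
```

View pics/w4.png

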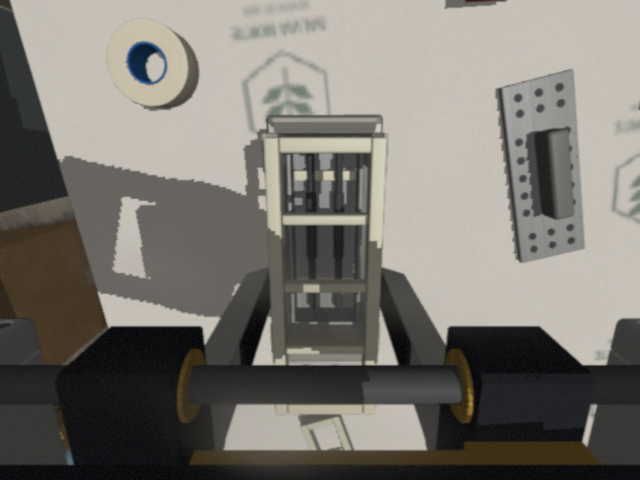

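The wrist picture shows the spacer held centred over the nest at (325,270), with the tray visible beneath it. Lowering.

jog_arm(rows=[[[0,0,0.01],0,0.0],[[0,0,0.01],0,0.0],[[0,0,0.009],0,0.0],[[0,0,0.009],0,0.0],[[0,0,0.009],0,0.0],[[0,0,0.009],0,0.0],[[0,0,0.009],0,0.0],[[0,0,0],0,0.0]])

```text
time_s: 16.93
ee_pos: [0.4833, -0.1304, 0.0607]
eef_rot: [-3.139, -0.001, 1.509]
force: [0.9, -0.2, 1.0]
grip_width: 0.0559
grip_force: 15.0
```

jog_arm(rows=[[[0,0,0.006],0,0.0],[[0,0,0.006],0,0.0],[[0,0,0.003],0,0.0],[[0,0,0],0,0.0]])

```text
time_s: 17.27
ee_pos: [0.4838, -0.1306, 0.0471]
eef_rot: [-3.141, -0.0, 1.509]
force: [0.6, -0.6, 0.0]
grip_width: 0.0558
grip_force: 15.0
```

jog_arm(rows=[[[0,0,0.002],0,0.0],[[0,0,0.001],0,0.0],[[0,0,0],0,0.0]])

```text
time_s: 17.52
ee_pos: [0.4841, -0.1307, 0.0447]
eef_rot: [3.142, -0.0, 1.509]
force: [-0.0, 0.3, -1.5]
grip_width: 0.0557
grip_force: 15.0
```

jog_arm(rows=[[[0,0,0.001],0,0.0],[[0,0,0.001],0,0.0],[[0,0,0],0,0.0]])

```text
time_s: 17.77
ee_pos: [0.4842, -0.1307, 0.043]
eef_rot: [3.141, 0.0, 1.509]
force: [-2.3, -0.2, 4.4]
grip_width: 0.0561
grip_force: 15.0
```

jog_arm(rows=[[[0,0,0],0,0.06],[[0,0,0],0,0.065],[[0,0,0],0,0.07],[[0,0,-0.01],0,0.07],[[0,0,-0.04],0,0.06],[[0,0,-0.04],0,0.05],[[0,0.02,-0.04],0,0.04],[[0.009,0.036,0],0,0.04],[[0.009,0.036,0],0,0.04],[[0.009,0.036,0],0,0.04],[[0.009,0.036,0],0,0.04],[[0.009,0.018,0],0,0.04]])

```text
time_s: 18.77
ee_pos: [0.6696, -0.0962, 0.1701]
eef_rot: [3.141, -0.0, 1.51]
force: [-0.3, -0.0, -0.6]
grip_width: 0.04
grip_force: 0.0
```

jog_arm(rows=[[[0,0,0],-7,0.04],[[0,0,0],-7,0.04],[[0,0,0],0,0.04],[[0,0,0],0,0.04]])

```text
time_s: 19.1
ee_pos: [0.6671, -0.0968, 0.1705]
eef_rot: [3.141, 0.0, 1.75]
force: [-0.1, -0.5, 0.5]
grip_width: 0.0398
grip_force: 0.0
```

```bash
python3 - <<'E'
from h import *
o=get_obs();p=camera("wrist");W=cloud(p,o);z=W[...,2]
r=rect(W,(.668,-.097),.06,.02,.035);print("rail",r,o["ee_pos"])
x,y=loc(W,(r[0]/1000,r[1]/1000),r[4]);m=(abs(x)<.04)&(abs(y)<.085)&(z>.003)&(z<.01);print("plate",ext(x[m]),ext(y[m]))
m=(abs(x)<.012)&(abs(y)<.045)&(z>.024)&(z<.034);print("railtop",ext(x[m]),ext(y[m]),m.sum())
goto((r[0]/1000,r[1]/1000),90+r[4],.010)
p=camera("scene");W=cloud(p);z=W[...,2]
x,y=loc(W,(.484,-.131),-3.45);m=(abs(x)<.04)&(z>.048)&(z<.06)&(abs(y)<.05);print("spacer",np.percentile(z[m]*1000,[2,50,98]).round(1),ext(x[m]))
E
```

```text
rail [668.0, -96.3, 69.0, 15.4, 10.7, 1273.0, 27.8] [ 0.66708577 -0.09684395  0.17048498]
plate [-27.4  27.9] [-74.   74.1]
railtop [-7.6  7.7] [-34.3  33.9] 1259
t 19.15 tool dx 0.0004 dy 0.0010 dz 0.1605 turn -0.48
spacer [48.3 53.7 57.7] [-28.5  25.4]
```

jog_arm(rows=[[[0,0.001,0.03],-0.5,0.04],[[0,0,0.04],0,0.04],[[0,0,0.035],0,0.04],[[0,0,0.03],0,0.04],[[0,0,0.014],0,0.04],[[0,0,0],0,0.04],[[0,0,0],0,0.04]], squeeze=35)

```text
time_s: 19.78
ee_pos: [0.6686, -0.0968, 0.0221]
eef_rot: [3.141, 0.0, 1.761]
force: [0.3, 0.6, 0.5]
grip_width: 0.0401
grip_force: 0.0
```

jog_arm(rows=[[[0,0,0.007],0,0.04],[[0,0,0.004],0,0.04],[[0,0,0],0,0.0],[[0,0,0],0,0.0],[[0,0,0],0,0.0],[[0,0,0],0,0.0],[[0,0,0],0,0.0],[[0,0,0],0,0.0]])

```text
time_s: 20.45
ee_pos: [0.6684, -0.0967, 0.0105]
eef_rot: [3.141, 0.0, 1.762]
force: [0.6, -1.0, 2.7]
grip_width: 0.0159
grip_force: 35.0
```

jog_arm(rows=[[[0,0,-0.01],0,0.0],[[0,0,-0.03],0,0.0],[[0,0,-0.035],0,0.0],[[0,0,-0.035],7.1,0.0],[[0,0,-0.02],7.1,0.0],[[-0.006,-0.022,0],0.2,0.0],[[-0.009,-0.037,0],0,0.0],[[-0.009,-0.037,0],0,0.0],[[-0.009,-0.037,0],0,0.0],[[-0.008,-0.03,0],0,0.0],[[-0.005,-0.018,0],0,0.0],[[0,0,0],0,0.0]])

```text
time_s: 21.45
ee_pos: [0.4821, -0.1324, 0.1408]
eef_rot: [-3.141, 0.0, 1.51]
force: [-0.1, -0.6, -1.0]
grip_width: 0.0157
grip_force: 35.0
```

jog_arm(rows=[[[0,0,0],0,0.0],[[0,0,0],0,0.0],[[0,0,0],0,0.0]])

```text
time_s: 21.7
ee_pos: [0.4854, -0.1317, 0.14]
eef_rot: [3.141, 0.0, 1.512]
force: [0.6, 0.0, -1.1]
grip_width: 0.0156
grip_force: 35.0
```

```bash
python3 - <<'E'
from h import *
goto((.4844,-.1313),86.55,.0645);save(fit(-.0045,tol=.004),"w5.png")
E
```

```text
t 21.70 tool dx 0.0004 dy -0.0011 dz 0.0755 turn 0.06
[ 0.48543723 -0.1317219   0.14003532] 86.6090100021449 [ 0.62138202  0.02042583 -1.1189253 ]
part 10735 [-26.8  28.3] [20.4 74. ] [487.5, -84.1, 56.2, 54.1, 86.6, 10735.0, 135.6]
nest 1487 [-39.1  38.6] [54.1 85.7]
```

View pics/w5.png

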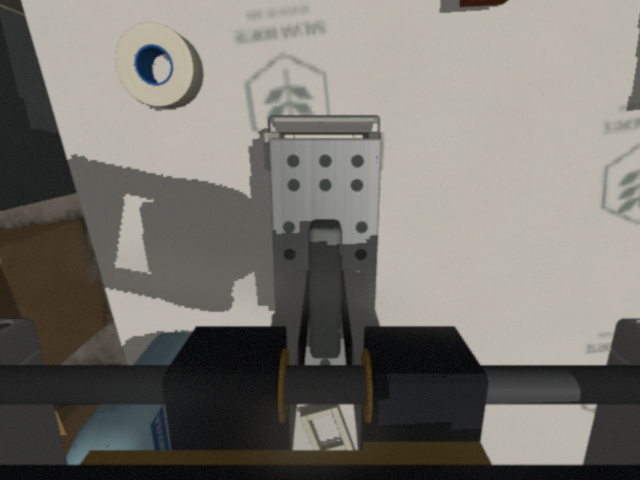

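The wrist picture shows the lid held rail-up over the nest at (325,240), with the nest's far rim at (325,122). It is within about 1 mm, so a small correction and then lower.

jog_arm(rows=[[[0.0007,-0.0008,0.008],0,0.0],[[0,0,0.01],0,0.0],[[0,0,0.01],0,0.0],[[0,0,0.009],0,0.0],[[0,0,0.009],0,0.0],[[0,0,0.008],0,0.0],[[0,0,0.004],0,0.0],[[0,0,0],0,0.0]])

```text
time_s: 22.42
ee_pos: [0.4836, -0.131, 0.0808]
eef_rot: [-3.14, -0.0, 1.511]
force: [-0.9, 0.1, -0.7]
grip_width: 0.0156
grip_force: 35.0
```

jog_arm(rows=[[[0,0,0.005],0,0.0],[[0,0,0.004],0,0.0],[[0,0,0.003],0,0.0],[[0,0,0.001],0,0.0],[[0,0,0],0,0.0]])

```text
time_s: 22.83
ee_pos: [0.4839, -0.1311, 0.0687]
eef_rot: [-3.141, -0.0, 1.511]
force: [0.4, -0.4, -0.7]
grip_width: 0.0154
grip_force: 35.0
```

jog_arm(rows=[[[0,0,0.002],0,0.0],[[0,0,0.001],0,0.0],[[0,0,0],0,0.0]])

```text
time_s: 23.08
ee_pos: [0.4839, -0.1311, 0.0658]
eef_rot: [-3.141, -0.0, 1.511]
force: [0.3, -1.0, -1.3]
grip_width: 0.0154
grip_force: 35.0
```

jog_arm(rows=[[[0,0,0.001],0,0.0],[[0,0,0],0,0.0],[[0,0,0],0,0.0]])

```text
time_s: 23.33
ee_pos: [0.484, -0.1311, 0.0649]
eef_rot: [-3.142, -0.0, 1.511]
force: [0.6, -0.7, -1.6]
grip_width: 0.0156
grip_force: 35.0
```

jog_arm(rows=[[[0,0,0.001],0,0.0],[[0,0,0],0,0.0],[[0,0,0],0,0.0]])

```text
time_s: 23.58
ee_pos: [0.4842, -0.1312, 0.0644]
eef_rot: [3.141, 0.0, 1.511]
force: [-2.8, 0.3, 5.1]
grip_width: 0.0159
grip_force: 35.0
```

Contact. Releasing, rising and checking.

jog_arm(rows=[[[0,0,0],0,0.02],[[0,0,0],0,0.03],[[0,0,0],0,0.04],[[0,0,0],0,0.045],[[0,0,-0.015],0,0.045],[[0,0,-0.03],0,0.045],[[0,0,-0.04],0,0.045],[[0,0,-0.04],0,0.045],[[0,0,-0.03],0,0.045],[[-0.03,0,0],0,0.045],[[-0.03,0,0],0,0.045],[[0,0,0],0,0.045]])

```text
time_s: 24.58
ee_pos: [0.4801, -0.1944, 0.2192]
eef_rot: [3.141, 0.001, 1.509]
force: [-1.0, -0.3, -0.2]
grip_width: 0.0447
grip_force: 0.0
```

```bash
python3 - <<'E'
from h import *
o=get_obs();p=camera("wrist");W=cloud(p,o);z=W[...,2];save(p,"w6.png")
x,y=loc(W,(.484,-.131),-3.45)
m=(abs(x)<.033)&(abs(y)<.085)&(z>.054)&(z<.065);m&=(abs(x)<.029)&(abs(y)<.076);print("plate",ext(x[m]),ext(y[m]))
A=np.c_[x[m],y[m],np.ones(m.sum())];c=np.linalg.lstsq(A,z[m],rcond=None)[0];print("tilt deg",np.degrees(c[:2]).round(2),"z",c[2].round(4))
m=(abs(x)<.012)&(abs(y)<.045)&(z>.076)&(z<.09);print("rail z",np.median(z[m]),m.sum())
p=camera("scene");W=cloud(p)
for n,c,r,zl,zh in [("small",(.479,-.374),.075,.008,.02),("carton",(.616,.078),.07,.045,.06),("bottle",(.35,-.29),.06,.01,.25),("tape",(.365,.003),.05,.018,.03)]: print(n,rect(W,c,r,zl,zh))
print(o["ee_pos"],o["time_s"])
E
```

```text
plate [-28.4  26.9] [-74.7  73.5]
tilt deg [-0.01 -0.05] z 0.06
rail z 0.08170000721752696 1522
small [479.1, -373.7, 106.9, 40.3, 14.6, 639.0, 14.5]
carton [618.0, 80.6, 94.3, 34.4, -3.6, 248.0, 53.1]
bottle [335.8, -275.1, 68.0, 56.0, -55.0, 2055.0, 122.7]
tape [364.8, 3.7, 59.7, 56.0, -6.1, 388.0, 25.4]
[ 0.4800651  -0.19440708  0.21923803] 24.5833
```

View pics/w6.png

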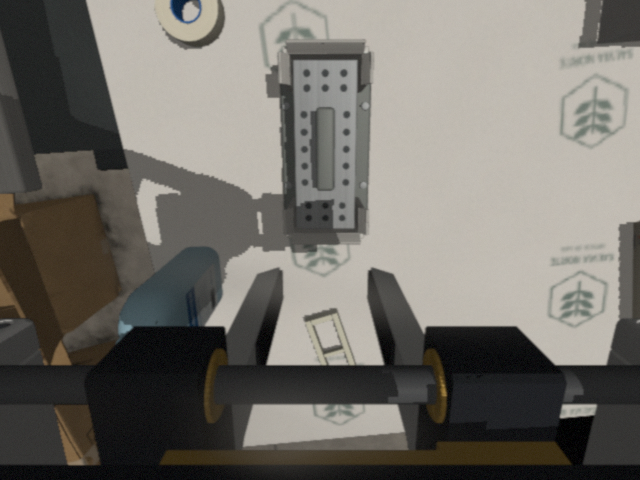

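The wrist picture shows the lid flat and square in the nest at (325,145), rail up, with no measurable tilt and its top at 60 mm as intended. The small frame, bottle and tape have not moved, and the carton is standing.

```bash
python3 -c "
from station import *
print(hand_in())"
```

```text
the job is handed in; nothing more can be done
None
```

The cassette is made up and handed in at about 25 s: the carton stands upright roughly 10 cm clear of the nest, tray, spacer and lid (rail up) lie flat and square in the pocket, and the small frame, bottle and tape roll were not moved.

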